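Set and clamp the rod stop of the cutting jig

TASK

Set the length stop of the glass-rod cutting jig: slide it along its slots until its pointed nose lines up with the pointed mark on the edge of the jig. Then tighten the T-bar clamp clockwise until the stop is firmly held, hand-tight but not wrenched hard, and let go. Leave the bottle, the wrench and the wooden former alone.

Things in the scene. Friction and masses are not known exactly. Their poses are not given: they have to be found in the camera images.
- jig: Dark steel bed plate 135 x 400 x 12 mm screwed to the bench. Origin on the bench (z = 0); +y is the sliding direction towards the dull red V rest (40 mm high, 225 mm from the origin), z up. Bed covers x -75 to +60, y -150 to +250 mm. Clamp stud (8 mm thick) at x -18, y 0; guide stud (30 mm above the bench) at x +18, y -40 mm.
- stop: The loose aluminium stop, 0.3 to 0.8 kg: foot plate 80 (x) x 230 (y) x 6 mm lying on the bed, two slots 10 x 96 mm over the studs, an upright stop face near its +y end. Origin under the foot, 48.5 mm in +x from the nose tip; axes as the jig's. Slides along y about 43 mm either way from jig y = 0; side play 1 mm. While the clamp is loose only its weight resists.
- stop_nose (a point): Tip of the stop's pointed nose, at its top edge. The nose sticks out 8.5 mm from the foot's -x side, pointing at the bed's -x edge. Axes as the stop's.
- stop_grip (a point): Where to grasp the upright stop face: plate 10 mm thick along y, 60 mm wide along x; its top is 21 mm above this point, the foot's top 40 mm below. In the middle of its thickness and width, 48.5 mm in +x and 118 mm in +y from the nose tip, 58 mm above the bench. At least 75 mm from the clamp's axis.
- mark_tip (a point): Tip of the mark: a fixed pointed steel index, 17 mm wide, 5 mm high, on the bed's -x edge, pointing in +x at the stop's path; axes as the jig's. The stop is right when its nose tip has the same jig y as this tip (about 5 mm of clear gap remains between the tips in x).
- tbar_grip (a point): Centre of the clamp's T-bar, on the clamp's vertical axis: dark steel bar 46 mm long (its x), 12 mm thick (y), 16 mm high (z), 62 to 72 mm above the bench. Free space all round, but the stop's upright (top 79 mm above the bench) may be 75 mm away. Turned clockwise from above it tightens and sinks 3 mm per rad; it stays where it is left.
- clamp: Clamp sleeve: T-bar above, springs and square pad (30 mm) below; origin 46.5 mm below the T-bar's centre. Starts loose; the pad meets the stop's foot after 0.7 to 2.6 rad, a hidden amount, so regrasp as needed. With the turn paused the bar pushes back on the tool under 0.1 N m when free, then 0.5 N m more per rad. Firm: 0.15 to 0.35 N m; 0.4 is wrenched. While turning, friction adds up to 0.25.
- bottle: Bystander: amber glass bottle, 62 mm wide, 200 mm high; origin at the centre of its underside.
- wrench: Bystander: steel wrench, 190 mm long, lying flat.
- former: Bystander: turned dark wooden former, 72 mm wide, 92 mm high; origin at the centre of its underside.
Not all that is in view belongs to the job. What is meant by the stop is not purple, turquoise or yellow, and is the larger of those in its own colour.

How it is judged:
On the way, in this order (a step that is already met when the one before it is completed fails the run):
1. the stop's nose is level with the mark (within 4 mm along the jig) while the clamp is still loose (y of stop_nose in the frame of mark_tip between -0.004 and 0.004 m and contact force between clamp and stop below 5 N), for 0.2 s.
2. the clamp presses on the stop with more than 25 N (contact force between clamp and stop above 25 N), for 0.3 s.
At the end, for the whole second after the job is handed in: The stop lies flat and still on the bed with its nose within 4 mm of the mark along the jig, and the clamp presses on it with more than 25 N, nothing touched by the robot (y of stop_nose in the frame of mark_tip between -0.004 and 0.004 m and contact force between clamp and stop above 25 N and angle between stop's own z axis and vertical below 0.05 rad and linear speed of stop below 0.01 m/s).
It fails at once if the clamp is wrenched: it presses on the stop with more than 130 N (contact force between clamp and stop above 130 N).
It fails at once if a bystander is moved more than 20 mm (distance of any of bottle, wrench, former from where it was at the start of the episode above 0.02 m).
It also fails if it takes over 64 s, if anything falls off the work surface, if the arm or the gripper's body presses on something with over 40 N, if the wrist force passes 120 N, or if a joint passes its speed limit or range.

ROBOT

A 6-joint arm with a two-finger parallel gripper is mounted at the origin on the work surface. World frame = base frame: x ahead of the robot, y to its left, z up, the work surface at z = 0. Lengths are in m, angles in rad, forces in N, time in s.
With the tool pointing down it reaches from about 0.25 to 0.725 m from the base axis. Payload 4 kg.
Tool frame: the origin (TCP) lies midway between the tips of the shut fingers; the grasp point (between the pads) lies 19 mm behind it; y points along the fingers, x is the direction in which the jaws open and shut, and the axes are right-handed (so a half turn about y gives the same grasp; the last joint's range is limited). The gripper opens to 85 mm and grips with 20 to 120 N. Pads are 22 mm wide; open, the fingers measure 114 mm over their backs; the gripper's body (76 mm by 85 mm) begins 54 mm behind the grasp point. The pads swing forward as they close: fully open they stand 13 mm farther back than shut.
Start: joints at [-1.201, 0.241, 0.005, 1.335, 0, 1.571], TCP at [0.181, -0.466, 0.231] pointing down, gripper open.
Joint ranges: [-2.72, 2.72], [-1.05, 1.87], [-1.09, 1.28], [-1.99, 2.15], [-1.42, 1.44], [-3.14, 3.14]. Speed limits (rad/s): [2.79, 2.79, 3.14, 3.14, 3.14, 3.14].

INTERFACE

Orientations are given as a unit quaternion [x, y, z, w].
In Python, from workcell import bot gives the robot as it stands. The module is installed in compiled form; this text tells all that it offers.
- The arm moves only by the shell command python3 -m inch 'ROWS'. ROWS is text: rows parted by semicolons, each of 7 numbers parted by spaces: the turn, a rotation vector about the tool's x, y, z in degrees, then the shift along the tool's x, y, z in mm, then the closure, from 0 (fully open) to 1 (shut). In form: ax ay az dx dy dz fingers; .... A call has 1 to 12 rows; each row shifts and turns the commanded pose from where the row before left it, along the tool's axes as they then stand; what a row does not reach is not made up. A row lasts 1/8 s, in which the tool goes at most 62.5 mm and 10.7 degrees, less where a joint would pass 70% of its speed; a pose out of reach is approached as far as the arm can. A call with a gripper value outside its range is refused whole. The fingers move at their own pace and stop on an object; the grip force is fixed at half the most. Time passes only in rows, so rows that do not move let the fingers close. It gives the time, the measured TCP pose, the force and the opening at its end, in the units of the state.
- bot.get_obs(): the state, without advancing time (a new reading comes with each control period).
- bot.camera(name): name is "side" or "top" or "wrist"; returns a dict with "color" (420x560x3 uint8, blue, green, red), "fx", "fy", "cx", "cy" (pixels), "extrinsics" (4x4, takes a point from world to camera coordinates). Camera axes: x right, y up, looking along -z (the intrinsics and any distortion apply to the point x, -y, -z); pixel columns grow to the right and rows downward; lengths in m; the calibration is good to about 2 mm. A picture is of the moment at which its call begins. There is no depth.
- bot.job_done(): hands the job in, once; it reports no verdict.
Trained networks look in the newest picture that a camera, given by its name, has taken for a name from the list of things; names that differ only in an ending like _2 or _b are one class to them, and where a whole thing is asked for, a point or a joint stands for the part that bears it (a point fixed in the world has none). Each returns a list of dicts, best first, with "conf" (0 to 1); they miss things now and then, are a little off and sometimes report something else, mostly with a low value. They report only what shows in the picture. A call takes as long as a camera call. They do not tell look-alikes from the thing itself.
- bot.look_for(name, camera): "extent" ([left, top, right, bottom] in pixels, round what is visible of it).
- bot.cut_out(name, camera): "region" (420x560 bool, what is visible of it) and "extent" ([left, top, right, bottom] in pixels, round what is visible of it).
- bot.spot_point(name, camera): "point" ([column, row] in pixels: a listed point, or the origin of a listed thing).
The state is a dict: "clock": time; "joint_pos": joint angles; "joint_vel": joint speeds; "tau": joint torques, N m; "eef_pos": TCP position; "tool_rot": TCP orientation; "ft_force": force on the tool from outside, world axes, zero at the start; "ft_torque": the same for the moment, N m; "grip_width": finger opening in m.
Only numpy, scipy, OpenCV 4.12 (cv2) and the standard library are available. Lean on these libraries where they do the work, as an engineer would, in place of code of your own. Each camera call takes 0.05 s, during which the arm holds its last target.

## Working session

There is one attempt and no reset: what is moved stays moved. The work goes in short steps, Python scripts to look and compute and a shell command to move; the robot and the scene stay as the last step left them, time stands still between calls to the robot, and variables do not carry over. Pictures are saved under pics/ and viewed, and the job is handed in when it is done.

```bash
mkdir -p pics; cat > h.py <<'E'
import numpy as np, cv2
from workcell import bot
def ray(cam,p):
    E=np.array(cam["extrinsics"]);R=E[:3,:3];t=E[:3,3]
    d=np.array([(p[0]-cam["cx"])/cam["fx"],-(p[1]-cam["cy"])/cam["fy"],-1.0])
    return -R.T@t, R.T@d
def atz(cam,p,z):
    o,d=ray(cam,p); return o+d*(z-o[2])/d[2]
def proj(cam,P):
    E=np.array(cam["extrinsics"]);c=E[:3,:3]@np.array(P)+E[:3,3]
    return np.array([cam["cx"]+cam["fx"]*c[0]/-c[2],cam["cy"]-cam["fy"]*c[1]/-c[2]])
def tri(rays):
    A=np.zeros((3,3));b=np.zeros(3)
    for o,d in rays:
        d=d/np.linalg.norm(d);M=np.eye(3)-np.outer(d,d);A+=M;b+=M@o
    return np.linalg.solve(A,b)
E
python3 - <<'E'
from h import *
o=bot.get_obs();print({k:np.round(v,3) for k,v in o.items()})
for n in ["top","side","wrist"]:
    c=bot.camera(n);cv2.imwrite(f"pics/a_{n}.png",c["color"])
    print(n,[k for k in c],c["fx"],c["fy"],c["cx"],c["cy"],np.round(c["extrinsics"],3).tolist())
    for t in ["jig","stop","stop_nose","stop_grip","mark_tip","tbar_grip","clamp","bottle","wrench","former"]:
        print(t,[(np.round(r["point"],1).tolist(),round(r["conf"],2)) for r in bot.spot_point(t,n)])
E
```

```text
{'clock': np.float64(0.0), 'joint_pos': array([-1.201,  0.241,  0.004,  1.335,  0.   ,  1.571]), 'joint_vel': array([-0.   ,  0.   , -0.001,  0.001, -0.   , -0.001]), 'tau': array([-0.0000e+00, -3.7231e+01,  2.5241e+01,  1.7000e-02,  0.0000e+00,
       -0.0000e+00]), 'eef_pos': array([ 0.18 , -0.466,  0.23 ]), 'tool_rot': array([-0.583,  0.4  , -0.399,  0.584]), 'ft_force': array([-0.615,  0.763,  0.107]), 'ft_torque': array([-0.032, -0.01 , -0.062]), 'grip_width': np.float64(0.085)}
top ['color', 'fx', 'fy', 'cx', 'cy', 'extrinsics'] 532.8530382669394 532.8530382669394 276.1205398576699 207.46278228178232 [[-0.018, -1.0, 0.014, 0.001], [0.998, -0.017, 0.06, -0.529], [-0.06, 0.015, 0.998, -1.615], [0.0, 0.0, 0.0, 1.0]]
jig [([304.4, 213.6], 0.58)]
stop [([170.9, 261.7], 0.93), ([387.5, 121.5], 0.77), ([205.3, 124.3], 0.59), ([301.7, 216.6], 0.57), ([279.2, 125.8], 0.56)]
stop_nose [([161.4, 253.4], 0.91), ([217.3, 140.1], 0.72), ([290.1, 132.1], 0.68), ([399.7, 123.7], 0.64), ([304.3, 233.6], 0.56), ([393.4, 265.1], 0.18)]
stop_grip [([268.9, 231.3], 0.85), ([383.9, 143.4], 0.75), ([
[... 698 characters left out ...]
), ([396.8, 318.2], 0.84), ([225.3, 165.8], 0.83)]
stop_grip [([246.1, 203.5], 0.91), ([359.7, 292.7], 0.9), ([238.9, 174.7], 0.83), ([314.7, 158.7], 0.83), ([328.0, 215.5], 0.79)]
mark_tip [([252.6, 252.2], 0.55)]
tbar_grip [([264.1, 228.0], 0.56)]
clamp [([264.5, 238.2], 0.81)]
bottle [([269.8, 151.8], 0.81)]
wrench []
former []
wrist ['color', 'fx', 'fy', 'cx', 'cy', 'extrinsics'] 297.5699908132054 297.5699908132054 279.96631880216813 209.02918456887227 [[0.361, -0.933, -0.0, -0.499], [0.899, 0.348, -0.266, 0.034], [0.248, 0.096, 0.964, -0.379], [0.0, 0.0, 0.0, 1.0]]
jig []
stop []
stop_nose []
stop_grip []
mark_tip []
tbar_grip []
clamp []
bottle []
wrench [([250.3, 2.9], 0.8)]
former []
```

View pics/a_top.png

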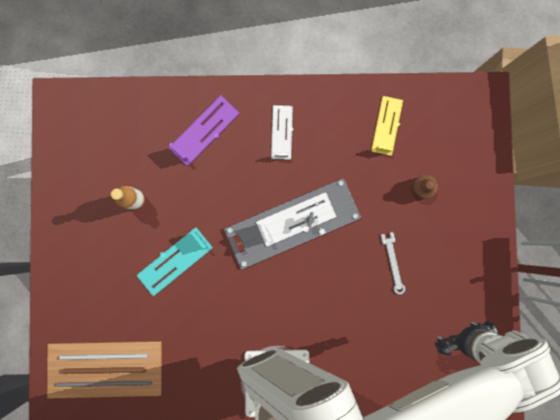

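View pics/a_side.png

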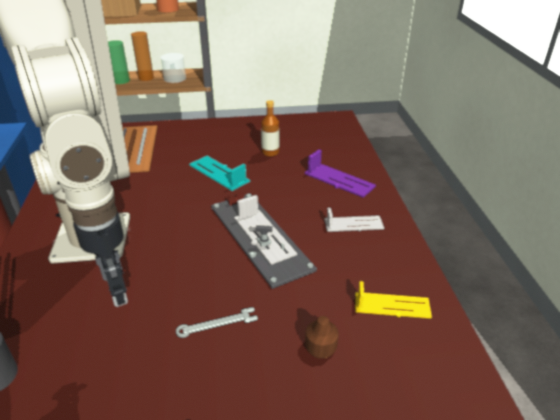

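```bash
python3 -c "
import cv2
a=cv2.imread('pics/a_top.png')[170:280,180:330];cv2.imwrite('pics/a_topc.png',cv2.resize(a,None,fx=5,fy=5,interpolation=2))
a=cv2.imread('pics/a_side.png')[170:290,190:340];cv2.imwrite('pics/a_sidec.png',cv2.resize(a,None,fx=5,fy=5,interpolation=2))"
```

```text
(no output)
```

View pics/a_topc.png

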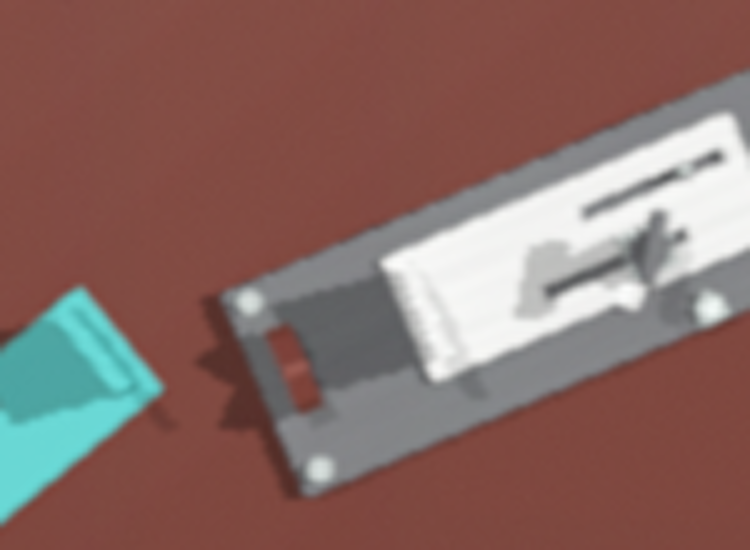

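View pics/a_sidec.png

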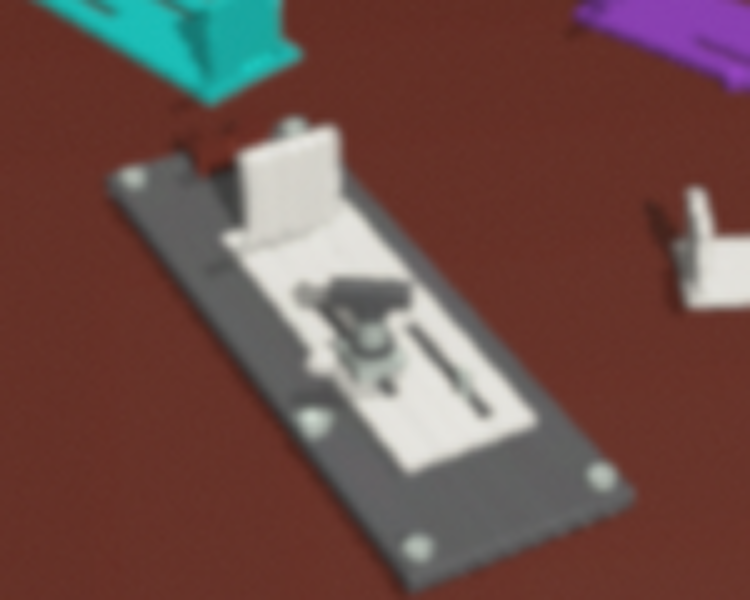

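The stop is the white one on the jig: top (297,218), side (266,240). The other white one, at top (283,132), is smaller. The purple (205,130), turquoise (175,262) and yellow (388,125) ones are excluded by colour, and the enlarged crops confirm the on-jig one sits over the studs and under the T-bar. The nose is near top (306,229) / side (253.6,241.6), and the mark near top (322,231) / side (252.6,254.4). Next I work out the coarse geometry.

```bash
python3 - <<'E'
from h import *
from scipy.spatial.transform import Rotation as Rn
ct=bot.camera("top");cs=bot.camera("side");cw=bot.camera("wrist")
def T(a,b,n):
    P=tri([ray(ct,a),ray(cs,b)]);print(n,P.round(4),"reproj",(proj(ct,P)-a).round(1),(proj(cs,P)-b).round(1));return P
T((306,229.4),(253.6,241.6),"nose"); T((322,231.2),(252.6,253.5),"mark")
print("nose@.018",atz(ct,(306,229.4),.018),atz(cs,(253.6,241.6),.018)); 
print("mark@.017",atz(ct,(322,231.2),.017),atz(cs,(252.6,253.5),.017))
T((311,219),(264,229),"tbar")
r=bot.cut_out("jig","top");print(r[0]["conf"],r[0]["extent"])
cor=[atz(ct,p,.012)[:2] for p in [(224.4,228.6),(241,268.6),(343,180),(361,215)]];cor=np.array(cor);print(cor)
m=r[0]["region"].astype(np.uint8);pts=np.argwhere(m)[:,::-1]
W=np.array([atz(ct,p,.012)[:2] for p in pts],np.float32);print(cv2.minAreaRect(W))
E=np.array(cw["extrinsics"]);o=bot.get_obs();R=Rn.from_quat(o["tool_rot"]).as_matrix()
print("R",R.round(3));c=-E[:3,:3].T@E[:3,3];print("cam in tool",R.T@(c-o["eef_pos"]),"axes in tool",(R.T@E[:3,:3].T).round(3))
for n in ["bottle","former"]:
  print(n,[atz(ct,q["point"],0)[:2].round(3) for q in bot.spot_point(n,"top")[:1]])
E
```

```text
nose [ 0.4608 -0.0978  0.0176] reproj [ 0.  -0.2] [-0.2  0. ]
mark [ 0.4544 -0.1467  0.017 ] reproj [ 0.  -0.2] [-0.2  0. ]
nose@.018 [ 0.46010439 -0.09779252  0.018     ] [ 0.46142988 -0.09835134  0.018     ]
mark@.017 [ 0.45378312 -0.1466461   0.017     ] [ 0.45495991 -0.14668651  0.017     ]
tbar [ 0.4901 -0.1097  0.0692] reproj [ 0.  -0.1] [-0.2  0. ]
0.94 [224.6, 180.1, 359.4, 266.6]
[[ 0.46697771  0.15130811]
 [ 0.34442694  0.10228185]
 [ 0.61039229 -0.21555596]
 [ 0.50148171 -0.2682316 ]]
((0.48081398010253906, -0.057125523686409), (0.13582520186901093, 0.40043511986732483), 22.098730087280273)
R [[ 0.361  0.     0.932]
 [-0.932 -0.     0.361]
 [ 0.    -1.    -0.   ]]
cam in tool [-0.00034476 -0.14256573  0.06733568] axes in tool [[ 1.     0.     0.001]
 [ 0.     0.266 -0.964]
 [-0.001  0.964  0.266]]
bottle [array([0.561, 0.424])]
former [array([ 0.575, -0.46 ])]
```

```bash
python3 -m inch '0 -10.6 0 0 0 0 0; 0 -10.6 0 0 0 0 0; 0 -10.6 0 0 0 0 0; 0 -10.6 0 0 0 0 0; 0 -10.6 0 0 0 0 0; 0 -10.6 0 0 0 0 0; 0 -10.6 0 0 0 0 0; 0 -10.6 0 0 0 0 0; 0 -10.6 0 0 0 0 0; 0 -10.6 0 0 0 0 0; 0 -10.6 0 0 0 0 0; 0 -10.6 0 0 0 0 0'; python3 -m inch '0 -10.6 0 0 0 0 0; 0 -10.6 0 0 0 0 0; 0 -10.6 0 0 0 0 0; 0 -10.6 0 0 0 0 0; 0 -11 0 0 0 0 0; 0 0 0 0 0 0 0'; python3 -c "
from h import *
from scipy.spatial.transform import Rotation as Rn
o=bot.get_obs();print(o['joint_pos'].round(3),o['eef_pos'],o['clock']);R=Rn.from_quat(o['tool_rot']).as_matrix();print(R.round(4))
print('shift to view',R.T@(np.array([.4547,.0273,.23])-o['eef_pos']))"
```

```text
clock: 3.45
eef_pos: [0.1807, -0.4662, 0.2313]
tool_rot: [-0.616, -0.347, 0.347, 0.616]
ft_force: [0.3, 1.0, -1.1]
grip_width: 0.0854
clock: 4.2
eef_pos: [0.1807, -0.4662, 0.2313]
tool_rot: [-0.398, -0.584, 0.584, 0.398]
ft_force: [0.3, 0.3, -1.3]
grip_width: 0.0855
[-1.201  0.241  0.005  1.335  0.    -1.575] [ 0.18071862 -0.46623057  0.23133502] 4.2
[[-3.649e-01  0.000e+00 -9.310e-01]
 [ 9.310e-01 -1.000e-04 -3.649e-01]
 [-1.000e-04 -1.000e+00 -0.000e+00]]
shift to view [ 0.35951999  0.00131477 -0.43518232]
```

```bash
python3 -m inch '0 0 0 30 0 -48 0; 0 0 0 30 0 -48 0; 0 0 0 30 0 -48 0; 0 0 0 30 0 -48 0; 0 0 0 30 0 -48 0; 0 0 0 30 0 -48 0; 0 0 0 30 0 -48 0; 0 0 0 30 0 -48 0; 0 0 0 30 0 -48 0; 0 0 0 0 0 0 0; 0 0 0 0 0 0 0'; python3 - <<'E'
from h import *
o=bot.get_obs();print(o['joint_pos'].round(3),o['eef_pos'],o['clock'])
c=bot.camera("wrist");cv2.imwrite("pics/b_wrist.png",c["color"])
J=np.array([.5066,-.1006,0]);
for t,z in [("stop_nose",.018),("stop_grip",.058),("mark_tip",.017),("tbar_grip",.067)]:
  for r in bot.spot_point(t,"wrist"): print(t,np.round(r["point"],1),round(r["conf"],2),atz(c,r["point"],z).round(4))
E
```

```text
clock: 5.58
eef_pos: [0.4831, -0.0565, 0.231]
tool_rot: [-0.398, -0.584, 0.585, 0.398]
ft_force: [0.0, -0.4, -0.6]
grip_width: 0.0856
[-0.116  0.215 -0.029  1.328 -0.    -0.491] [ 0.48306255 -0.05648243  0.23104454] 5.575
stop_nose [256.7 149.4] 0.81 [ 0.4536 -0.0969  0.018 ]
stop_nose [201.6 361.4] 0.59 [ 0.7644 -0.0668  0.018 ]
stop_grip [  4.1 267.2] 0.94 [ 0.6834 -0.3216  0.058 ]
stop_grip [519.1 238.1] 0.87 [0.434  0.2152 0.058 ]
stop_grip [451.  417.5] 0.86 [0.6899 0.2753 0.058 ]
stop_grip [246.5 335.8] 0.85 [ 0.6686 -0.0279  0.058 ]
stop_grip [366.7 196.8] 0.84 [0.4538 0.0339 0.058 ]
mark_tip [220.6 147.7] 0.5 [ 0.4674 -0.1372  0.017 ]
mark_tip [363.  195.6] 0.41 [0.4584 0.0438 0.017 ]
mark_tip [244.1 183.9] 0.15 [ 0.498  -0.0969  0.017 ]
tbar_grip [233.8 180.9] 0.78 [ 0.4881 -0.1057  0.067 ]
```

View pics/b_wrist.png

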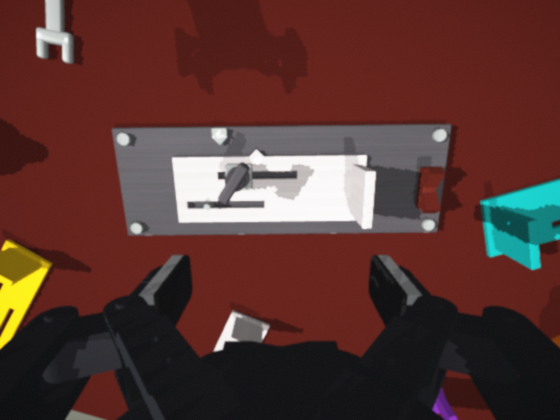

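```bash
python3 - <<'E'
from h import *
a=cv2.imread('pics/b_wrist.png')[115:235,170:300];cv2.imwrite('pics/b_c.png',cv2.resize(a,None,fx=6,fy=5.0,interpolation=2) if 0 else cv2.resize(a,None,fx=5,fy=5,interpolation=2))
E
```

```text
(no output)
```

View pics/b_c.png

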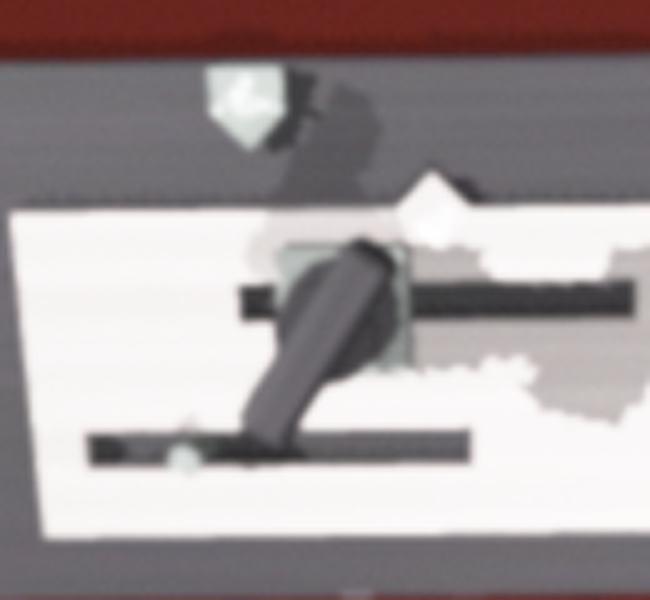

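```bash
python3 - <<'E'
from h import *
c=bot.camera("wrist")
th=np.radians(22.1);jx=np.array([np.cos(th),np.sin(th),0]);jy=np.array([-np.sin(th),np.cos(th),0])
# jig edges direction from picture: bed top edge line and bottom edge at z=.012
for a,b in [((115,128),(450,125)),((128,235.5),(441,233.5))]:
    A=atz(c,a,.012);B=atz(c,b,.012);d=B-A;print("edge len",np.linalg.norm(d),"angle",np.degrees(np.arctan2(-d[0],d[1])))
n=atz(c,(256.4,149.4),.018);m=atz(c,(220,145),.017);print(n,m,"dy",(m-n)@jy,"dx",(m-n)@jx)
e1=atz(c,(170+362/5,115+258/5),.075);e2=atz(c,(170+268/5,115+425/5),.075);d=e1-e2
print(e1,e2,"len",np.linalg.norm(d),"bar dir deg",np.degrees(np.arctan2(d[1],d[0])),(e1+e2)/2)
g=n+.0485*jx+.118*jy;print("grip",g)
for p in [(351,160),(367,222),(374,225),(374,170)]:print(p,atz(c,p,.079))
o=bot.get_obs();from scipy.spatial.transform import Rotation as Rn
R=Rn.from_quat(o['tool_rot']).as_matrix();print("toolx yaw",np.degrees(np.arctan2(R[1,0],R[0,0])));
g[2]=.230;print("shift",R.T@(g-o['eef_pos']))
E
```

```text
edge len 0.3928234665602026 angle 21.836426681059063
edge len 0.40451195677680557 angle 21.725470601114658
[ 0.453885   -0.09830845  0.018     ] [ 0.46477111 -0.1399412   0.017     ] dy -0.04266954831764323 dx -0.00557696091834887
[ 0.46956401 -0.10289234  0.075     ] [ 0.50914893 -0.10952721  0.075     ] len 0.04013710629121477 bar dir deg 170.48504385518305 [ 0.48935647 -0.10620978  0.075     ]
grip [0.45442718 0.0292688  0.018     ]
(351, 160) [ 0.42390665 -0.00523768  0.079     ]
(367, 222) [0.47601532 0.03735569 0.079     ]
(374, 225) [0.47632538 0.04559664 0.079     ]
(374, 170) [0.42454432 0.02019629 0.079     ]
toolx yaw 111.39329011377255
shift [ 0.09124219  0.00151262 -0.00499077]
```

```bash
python3 -m inch '0 -0.5 0 46 0 -2.5 0; 0 0 0 45 0 -2.5 0; 0 0 0 0 50 0 0.3; 0 0 0 0 50 0 0.4; 0 0 0 0 50 0 0.4; 0 0 0 0 41 0 0.4; 0 0 0 0 0 0 0.4'; python3 - <<'E'
from h import *
o=bot.get_obs();print(o['eef_pos'],o['grip_width'])
c=bot.camera("wrist");cv2.imwrite("pics/c_wrist.png",c["color"])
E
```

```text
clock: 6.75
eef_pos: [0.4511, 0.0291, 0.0379]
tool_rot: [-0.394, -0.584, 0.588, 0.398]
ft_force: [-0.5, -0.5, 0.9]
grip_width: 0.0516
[0.45108733 0.02911309 0.03790636] 0.051643156151004635
```

View pics/c_wrist.png

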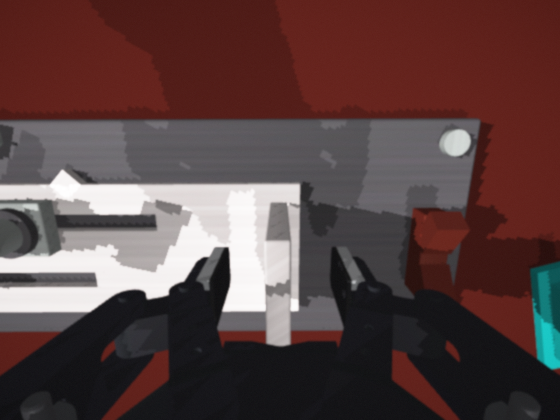

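Fingers straddle the upright (pixel ~(278,270)), with the nose at (68,170). Now I close and slide by about −42.7 mm.

```bash
python3 -m inch '0 0 0 0 0 0 1; 0 0 0 0 0 0 1; 0 0 0 0 0 0 1; 0 0 0 0 0 0 1; 0 0 0 0 0 0 1; 0 0 0 0 0 0 1' && python3 -m inch '0 0 0 -5 0 0 1; 0 0 0 -6 0 0 1; 0 0 0 -6 0 0 1; 0 0 0 -6 0 0 1; 0 0 0 -6 0 0 1; 0 0 0 -6 0 0 1; 0 0 0 -5 0 0 1; 0 0 0 -2 0 0 1; 0 0 0 0 0 0 1; 0 0 0 0 0 0 1'; python3 - <<'E'
from h import *
c=bot.camera("wrist");cv2.imwrite("pics/d_wrist.png",c["color"])
a=c["color"][100:270,0:150];cv2.imwrite('pics/d_c.png',cv2.resize(a,None,fx=3.5,fy=3.5,interpolation=2))
E
```

```text
clock: 7.55
eef_pos: [0.4561, 0.03, 0.0422]
tool_rot: [0.396, 0.587, -0.585, -0.394]
ft_force: [-1.0, 0.5, 7.0]
grip_width: 0.0093
clock: 8.8
eef_pos: [0.4708, -0.0069, 0.0422]
tool_rot: [0.395, 0.588, -0.585, -0.395]
ft_force: [-2.9, 6.0, 8.3]
grip_width: 0.0094
```

View pics/d_wrist.png

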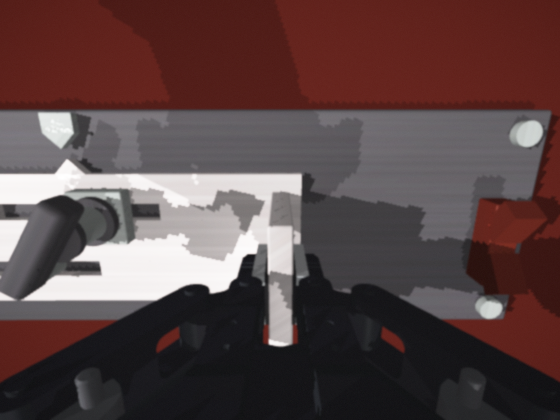

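View pics/d_c.png

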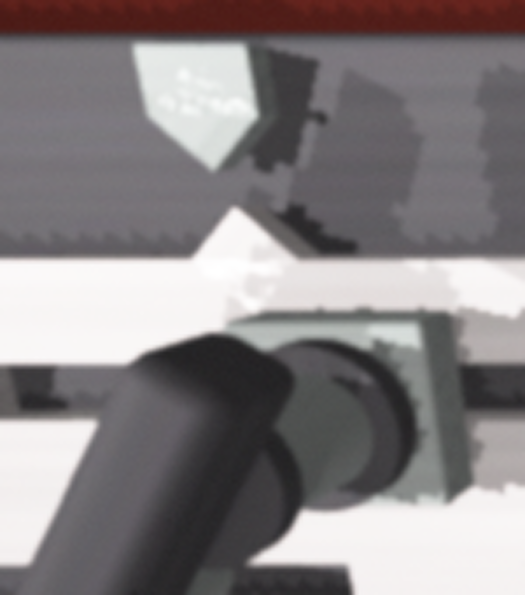

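```bash
python3 - <<'E'
from h import *
c=bot.camera("wrist")
th=np.radians(21.8);jx=np.array([np.cos(th),np.sin(th),0]);jy=np.array([-np.sin(th),np.cos(th),0])
n=atz(c,(67.4,159.1),.018);m=atz(c,(60.9,148.6),.017);print(n,m,"dy",(m-n)@jy,"dx",(m-n)@jx)
# direction-only: jig-y component via bed edge in this picture
A=atz(c,(20,111.5),.012);B=atz(c,(520,111),.012);d=B-A;print("edge",np.degrees(np.arctan2(-d[0],d[1])))
E
```

```text
[ 0.46868607 -0.13430912  0.018     ] [ 0.46465743 -0.13937713  0.017     ] dy -0.0032094674041207487 dx -0.00562263453117458
edge 22.16067530903053
```

```bash
python3 -m inch '0 0 0 -2 0 0 1; 0 0 0 -1.2 0 0 1; 0 0 0 0 0 0 1; 0 0 0 0 0 0 1'; python3 - <<'E'
from h import *
c=bot.camera("wrist");cv2.imwrite("pics/e_wrist.png",c["color"])
a=c["color"][100:270,0:150];cv2.imwrite('pics/e_c.png',cv2.resize(a,None,fx=3.5,fy=3.5,interpolation=2))
print(bot.get_obs()['eef_pos'],[r["point"] for r in bot.spot_point("stop_nose","wrist")][:2],[r["point"] for r in bot.spot_point("mark_tip","wrist")][:2])
E
```

```text
clock: 9.4
eef_pos: [0.4719, -0.0096, 0.0422]
tool_rot: [0.394, 0.589, -0.585, -0.395]
ft_force: [-3.6, 7.4, 10.0]
grip_width: 0.0096
[ 0.47191534 -0.00964763  0.04217557] [[66.4, 159.5], [108.5, 215.1]] [[64.0, 150.4]]
```

View pics/e_c.png

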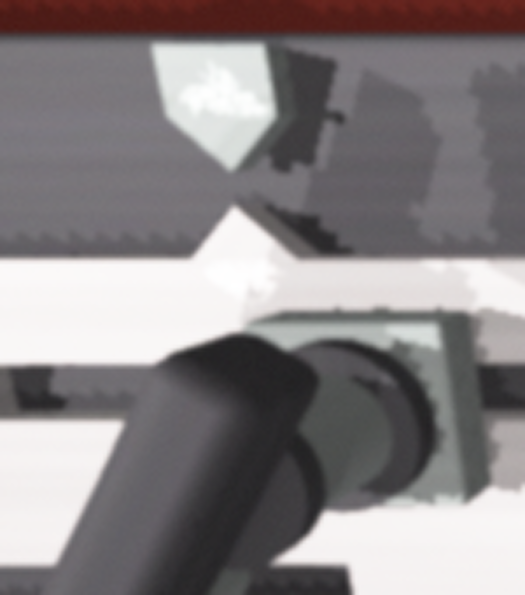

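```bash
python3 - <<'E'
from h import *
c=bot.camera("wrist")
for a in (21.8,22.2):
  th=np.radians(a);jy=np.array([-np.sin(th),np.cos(th),0])
  n=atz(c,(67.4,159.1),.018);m=atz(c,(66.9,148.6),.017);print("dy",(m-n)@jy)
E
```

```text
dy 9.066364801207948e-05
dy 0.00013001505706627362
```

```bash
python3 -m inch '0 0 0 0 0 0 0.5; 0 0 0 0 0 0 0.4; 0 0 0 0 0 0 0.4; 0 0 0 0 0 0 0.4'; python3 - <<'E'
from h import *
c=bot.camera("wrist");cv2.imwrite("pics/f_wrist.png",c["color"])
a=c["color"][100:270,0:150];cv2.imwrite('pics/f_c.png',cv2.resize(a,None,fx=3.5,fy=3.5,interpolation=2))
print(bot.get_obs()['eef_pos'])
E
```

```text
clock: 10.1
eef_pos: [0.4713, -0.0123, 0.0402]
tool_rot: [-0.395, -0.586, 0.586, 0.395]
ft_force: [-0.0, -0.3, -0.0]
grip_width: 0.0513
[ 0.47126272 -0.01221818  0.04018818]
```

View pics/f_wrist.png

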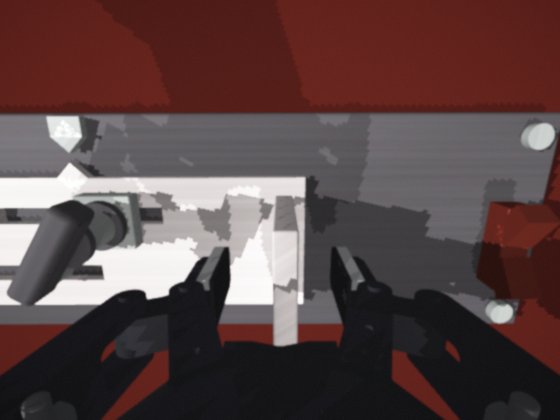

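View pics/f_c.png

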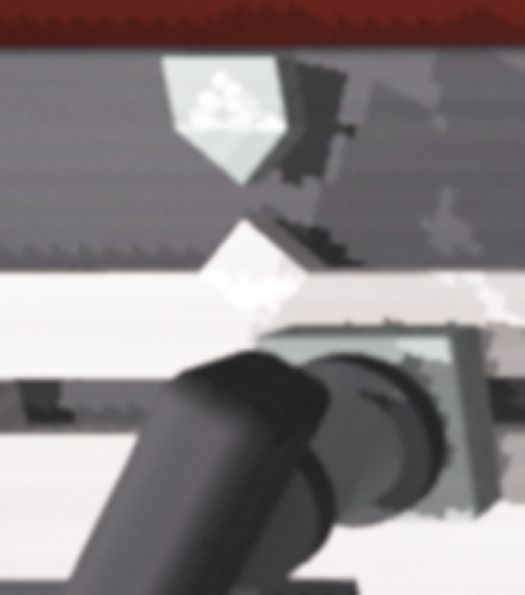

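```bash
python3 -m inch '0 0 0 0 -50 0 0.4; 0 0 0 0 -60 0 0.4; 0 0 0 -47 0 9.5 0.4; 0 0 0 -47 0 9.5 0.4; 0 10.5 0 0 0 0 0.4; 0 10.5 0 0 0 0 0.4; 0 10.5 0 0 0 0 0.4; 0 0 0 0 0 0 0.4'; python3 - <<'E'
from h import *
from scipy.spatial.transform import Rotation as Rn
o=bot.get_obs();R=Rn.from_quat(o['tool_rot']).as_matrix()
c=bot.camera("wrist");cv2.imwrite("pics/g_wrist.png",c["color"])
print(o['eef_pos'],o['joint_pos'].round(3),"tool z yaw",np.degrees(np.arctan2(R[1,2],R[0,2])))
for r in bot.spot_point("tbar_grip","wrist"):
  P=atz(c,r["point"],.067);print(r["point"],r["conf"],P,"shift",R.T@(P-o['eef_pos']))
E
```

```text
clock: 11.15
eef_pos: [0.4888, -0.1064, 0.1501]
tool_rot: [-0.539, -0.457, 0.458, 0.539]
ft_force: [0.4, -0.3, -0.4]
grip_width: 0.0514
[ 0.48882305 -0.10642765  0.15011539] [-0.214  0.293 -0.143  1.135 -0.    -0.051] tool z yaw 170.63657983034537
[281.9, 215.3] 0.64 [ 0.48900836 -0.10457185  0.067     ] shift [1.86117692e-03 8.31154317e-02 8.28156503e-05]
```

View pics/g_wrist.png

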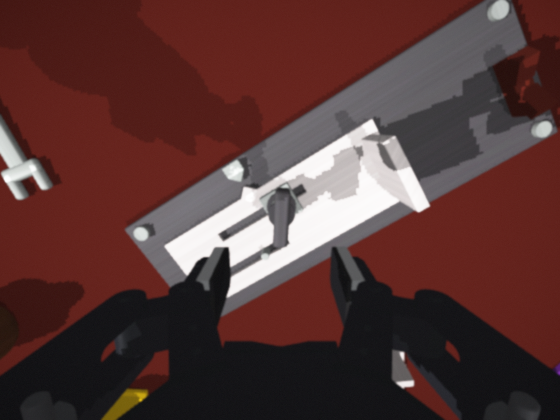

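```bash
python3 -m inch '0 0 0 1.2 40 0 0.4; 0 0 0 0 40 0 0.4; 0 0 0 0 19 0 0.4; 0 0 0 0 0 0 0.4'; python3 - <<'E'
from h import *
c=bot.camera("wrist");cv2.imwrite("pics/h_wrist.png",c["color"]);c=bot.camera("side");cv2.imwrite("pics/h_side.png",cv2.resize(c["color"][150:290,190:340],None,fx=4,fy=4,interpolation=2))
o=bot.get_obs();print(o['eef_pos'],o['ft_force'],o['ft_torque'])
E
```

```text
clock: 11.75
eef_pos: [0.4876, -0.1047, 0.0497]
tool_rot: [-0.538, -0.457, 0.458, 0.54]
ft_force: [-0.4, -0.5, 0.3]
grip_width: 0.0511
[ 0.48962661 -0.10517291  0.05185434] [ 0.65626085 -0.87735477 -0.37333971] [ 0.02686493 -0.02492907  0.01669831]
```

View pics/h_wrist.png

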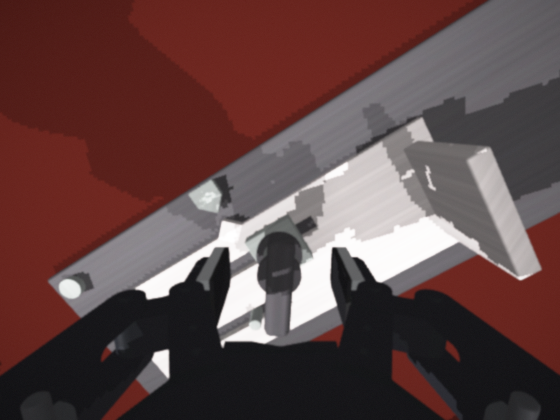

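View pics/h_side.png

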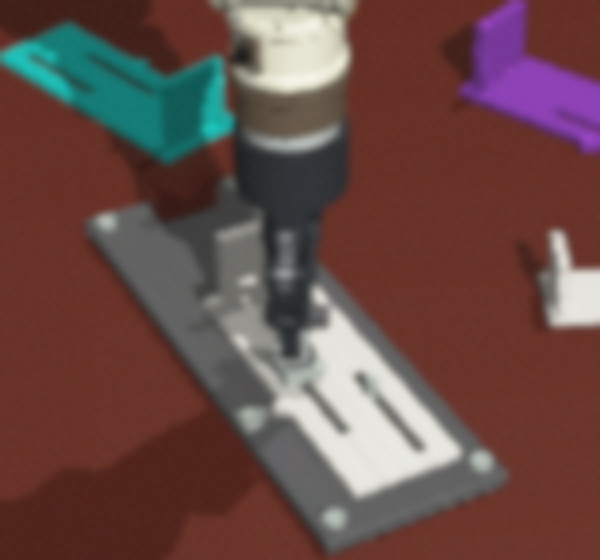

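The bar is centred between the jaws at wrist pixel (280,285) and aligned with them. Closing.

```bash
cat > s.py <<'E'
from h import *
o=bot.get_obs();print("clock",round(float(o['clock']),2),o['eef_pos'].round(4),"F",o['ft_force'].round(2),"T",o['ft_torque'].round(3),"w",round(float(o['grip_width']),4),"j6",o['joint_pos'][5].round(3),"t6",o['tau'][5].round(3))
E
python3 -m inch '0 0 0 0 0 0 1; 0 0 0 0 0 0 1; 0 0 0 0 0 0 1; 0 0 0 0 0 0 1; 0 0 0 0 0 0 1; 0 0 0 0 0 0 1' >/dev/null; python3 s.py; python3 -m inch '0 0 0 0 0 0 1'>/dev/null; python3 s.py; python3 -m inch '0 5 0 0 0.25 0 1;0 5 0 0 0.25 0 1; 0 0 0 0 0 0 1; 0 0 0 0 0 0 1; 0 0 0 0 0 0 1'>/dev/null; python3 s.py;python3 -m inch '0 0 0 0 0 0 1'>/dev/null; python3 s.py
```

```text
clock 12.6 [ 0.4902 -0.1057  0.0527] F [-1.43 -0.89  5.26] T [-0.24   0.261  0.066] w 0.0177 j6 -0.047 t6 0.026
clock 12.72 [ 0.4901 -0.1057  0.0528] F [-0.89 -0.71  5.69] T [-0.267  0.278 -0.014] w 0.0174 j6 -0.047 t6 0.026
clock 13.35 [ 0.4901 -0.1058  0.0523] F [-0.88 -1.76  6.36] T [-0.324  0.234  0.031] w 0.0178 j6 0.128 t6 0.083
clock 13.47 [ 0.4901 -0.1058  0.0523] F [-1.15 -0.92  5.84] T [-0.302  0.231  0.119] w 0.0178 j6 0.128 t6 0.083
```

Width is 17.7 mm, not 12, so I check what is held before turning further.

```bash
python3 - <<'E'
from h import *
c=bot.camera("wrist");cv2.imwrite("pics/i_wrist.png",cv2.resize(c["color"][200:380,180:380],None,fx=3.3,fy=3.3,interpolation=2))
E
```

```text
(no output)
```

View pics/i_wrist.png

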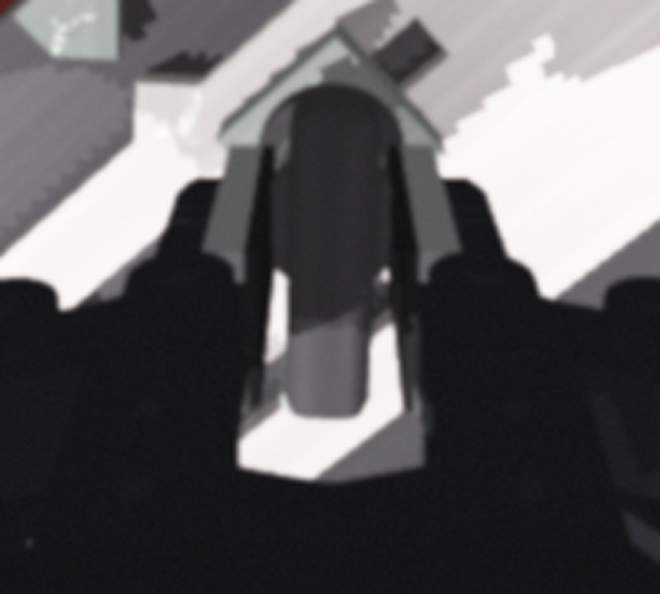

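The pads are on the round 18 mm sleeve under the bar: there is a gap either side of the bar at crop (290–370, 380). I open, go up 9 mm and regrasp.

```bash
python3 -m inch '0 0 0 0 0 0 0.6; 0 0 0 0 0 0 0.6; 0 0 0 0 -9 0 0.6; 0 0 0 0 0 0 0.6; 0 0 0 0 0 0 1; 0 0 0 0 0 0 1; 0 0 0 0 0 0 1; 0 0 0 0 0 0 1; 0 0 0 0 0 0 1' >/dev/null; python3 s.py; python3 - <<'E'
from h import *
c=bot.camera("wrist");cv2.imwrite("pics/j_wrist.png",cv2.resize(c["color"][200:380,180:380],None,fx=3.3,fy=3.3,interpolation=2))
E
python3 s.py
```

```text
clock 14.65 [ 0.4901 -0.1056  0.0617] F [-3.06 -0.26 11.74] T [ 0.014  0.405 -0.099] w 0.0103 j6 0.128 t6 -0.13
clock 14.7 [ 0.4901 -0.1056  0.0617] F [-3.37 -1.71 10.77] T [ 0.038  0.41  -0.162] w 0.0108 j6 0.128 t6 -0.13
```

View pics/j_wrist.png

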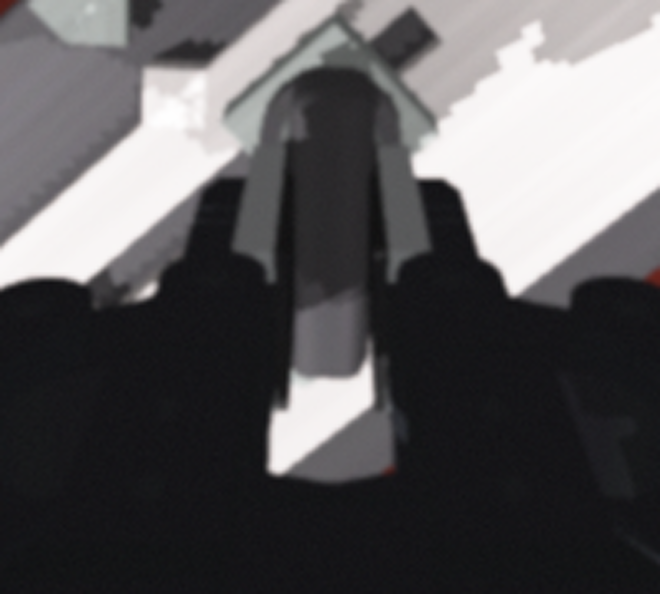

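```bash
python3 -m inch '0 8 0 0 0.4 0 1; 0 8 0 0 0.4 0 1; 0 8 0 0 0.4 0 1; 0 0 0 0 0 0 1; 0 0 0 0 0 0 1; 0 0 0 0 0 0 1' >/dev/null; python3 s.py; python3 -m inch '0 0 0 0 0 0 1'>/dev/null; python3 s.py
```

```text
clock 15.45 [ 0.4902 -0.1057  0.0604] F [-2.57 -0.49 11.2 ] T [-0.086  0.372 -0.23 ] w 0.0102 j6 0.547 t6 -0.181
clock 15.57 [ 0.4901 -0.1057  0.0604] F [-2.54 -2.41 11.49] T [-0.142  0.345 -0.158] w 0.0104 j6 0.547 t6 -0.181
```

```bash
python3 - <<'E'
from h import *
c=bot.camera("wrist");cv2.imwrite("pics/k_wrist.png",c["color"][130:400,120:440].repeat(2,0).repeat(2,1))
E
python3 s.py
```

```text
clock 15.62 [ 0.4901 -0.1057  0.0604] F [-2.68 -0.96 11.52] T [-0.124  0.326 -0.201] w 0.0101 j6 0.547 t6 -0.181
```

View pics/k_wrist.png

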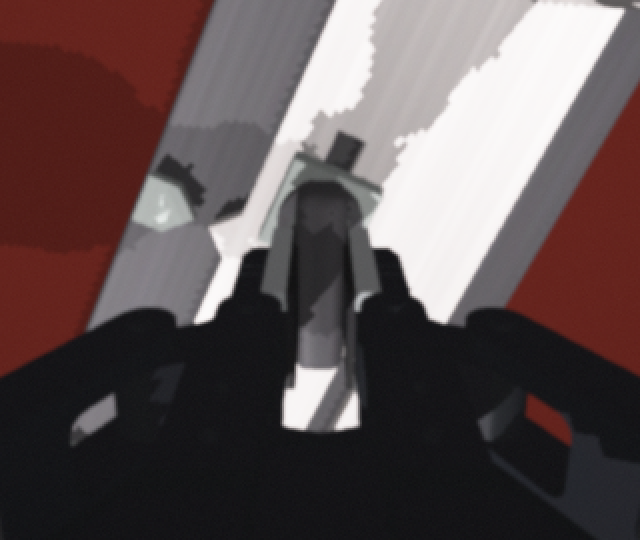

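```bash
python3 -m inch '0 6 0 0 0.3 0 1; 0 6 0 0 0.3 0 1; 0 0 0 0 0 0 1; 0 0 0 0 0 0 1' >/dev/null; python3 s.py; python3 -m inch '0 6 0 0 0.3 0 1; 0 6 0 0 0.3 0 1; 0 0 0 0 0 0 1; 0 0 0 0 0 0 1' >/dev/null; python3 s.py;  python3 -m inch '0 6 0 0 0.3 0 1; 0 6 0 0 0.3 0 1; 0 0 0 0 0 0 1; 0 0 0 0 0 0 1' >/dev/null; python3 s.py
```

```text
clock 16.12 [ 0.4901 -0.1058  0.0598] F [-3.2  -0.31 10.52] T [-0.237  0.348 -0.141] w 0.0105 j6 0.757 t6 -0.095
clock 16.62 [ 0.4901 -0.1059  0.0591] F [-3.23 -0.14 10.44] T [-0.3    0.331 -0.086] w 0.0109 j6 0.966 t6 -0.094
clock 17.12 [ 0.49   -0.1059  0.0585] F [-3.19 -1.12 10.21] T [-0.404  0.369 -0.14 ] w 0.0105 j6 1.176 t6 -0.094
```

```bash
python3 -m inch '0 6 0 0 0.3 0 1; 0 6 0 0 0.3 0 1; 0 0 0 0 0 0 1; 0 0 0 0 0 0 1' >/dev/null; python3 s.py; python3 -m inch '0 6 0 0 0.3 0 1; 0 6 0 0 0.3 0 1; 0 0 0 0 0 0 1; 0 0 0 0 0 0 1' >/dev/null; python3 s.py;  python3 -m inch '0 6 0 0 0.3 0 1; 0 6 0 0 0.3 0 1; 0 0 0 0 0 0 1; 0 0 0 0 0 0 1' >/dev/null; python3 s.py
```

```text
clock 17.62 [ 0.49   -0.1059  0.0579] F [-2.97 -0.38 10.7 ] T [-0.322  0.436 -0.1  ] w 0.0106 j6 1.385 t6 -0.093
clock 18.12 [ 0.4899 -0.106   0.0574] F [-3.61 -0.8  11.19] T [-0.427  0.571 -0.018] w 0.0107 j6 1.594 t6 -0.014
clock 18.62 [ 0.4899 -0.106   0.0569] F [-2.97 -0.73 12.  ] T [-0.497  0.67   0.104] w 0.011 j6 1.803 t6 0.075
```

Free level is flat at −0.094 and the torque starts to rise just after j6 = 1.39. It is now about 0.17–0.19 N m above free. I add 5° to reach the middle of the firm range, then check.

```bash
python3 -m inch '0 2.5 0 0 0.1 0 1; 0 2.5 0 0 0.1 0 1; 0 0 0 0 0 0 1; 0 0 0 0 0 0 1; 0 0 0 0 0 0 1' >/dev/null; python3 s.py; python3 -m inch '0 0 0 0 0 0 1; 0 0 0 0 0 0 1' >/dev/null; python3 s.py
python3 - <<'E'
from h import *
c=bot.camera("wrist");cv2.imwrite("pics/l_wrist.png",c["color"])
E
```

```text
clock 19.25 [ 0.4898 -0.106   0.0567] F [-4.57 -0.98 12.78] T [-0.408  0.663  0.299] w 0.0106 j6 1.89 t6 0.276
clock 19.5 [ 0.4898 -0.106   0.0567] F [-4.02 -0.69 11.89] T [-0.471  0.718  0.289] w 0.0107 j6 1.89 t6 0.276
```

View pics/l_wrist.png

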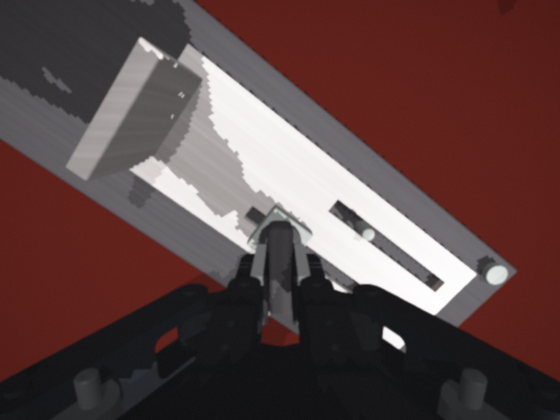

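All estimates agree it is firm: 0.44–0.5 rad past contact gives about 0.23 N m, and the paused reading is 0.28. I let go and verify.

```bash
python3 -m inch '0 0 0 0 0 0 0.5; 0 0 0 0 0 0 0.4; 0 0 0 0 0 0 0.4; 0 0 0 0 0 0 0.4; 0 0 0 0 -20 0 0.4; 0 0 0 0 -50 0 0.4; 0 0 0 0 -50 0 0.4; 0 0 0 0 -10 0 0.4; 0 0 0 0 0 0 0.4' >/dev/null; python3 s.py
python3 - <<'E'
from h import *
c=bot.camera("wrist");cv2.imwrite("pics/m_wrist.png",c["color"])
for t in ["stop_nose","mark_tip","tbar_grip"]:print(t,[(r["point"],r["conf"]) for r in bot.spot_point(t,"wrist")])
E
```

```text
clock 20.68 [ 0.4894 -0.1051  0.185 ] F [-0.09 -0.43 -0.35] T [-0.012 -0.052  0.005] w 0.0512 j6 1.891 t6 0.0
stop_nose [([282.8, 226.7], 0.9), ([514.1, 4.4], 0.58)]
mark_tip [([277.1, 231.6], 0.61)]
tbar_grip [([281.6, 202.5], 0.93)]
```

View pics/m_wrist.png

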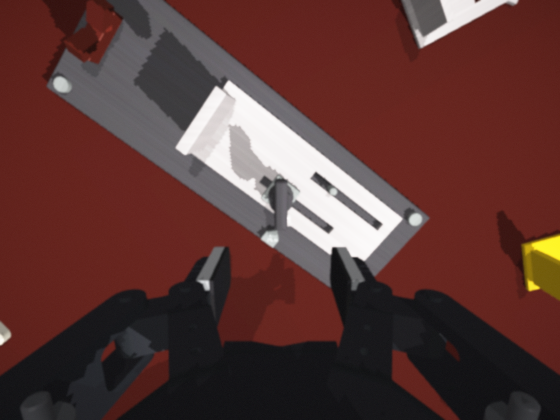

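The bar hides the nose here; mark at (271,238). I turn the tool back for a clear view.

```bash
python3 -m inch '0 -10.5 0 0 0 0 0.4; 0 -10.5 0 0 0 0 0.4; 0 -10.5 0 0 0 0 0.4; 0 -10.5 0 0 0 0 0.4; 0 -10.5 0 0 0 0 0.4; 0 -10.5 0 0 0 0 0.4; 0 -10.5 0 0 0 0 0.4; 0 -10.5 0 0 0 0 0.4; 0 -10.5 0 0 0 0 0.4; 0 -10.5 0 0 0 0 0.4; 0 -10.5 0 0 0 0 0.4; 0 -10.5 0 0 0 0 0.4' >/dev/null; python3 -m inch '0 -10.5 0 0 0 0 0.4; 0 -5 0 0 0 0 0.4; 0 0 0 0 0 20 0.4; 0 0 0 0 0 0 0.4; 0 0 0 0 0 0 0.4' >/dev/null; python3 s.py
python3 - <<'E'
from h import *
c=bot.camera("wrist");cv2.imwrite("pics/n_wrist.png",c["color"])
N=[(r["point"],r["conf"]) for r in bot.spot_point("stop_nose","wrist")];M=[(r["point"],r["conf"]) for r in bot.spot_point("mark_tip","wrist")];print(N,M)
p=np.array(N[0][0],int);x,y=max(p[0]-80,0),max(p[1]-60,0);print("crop",x,y)
cv2.imwrite("pics/n_c.png",cv2.resize(c["color"][y:y+120,x:x+160],None,fx=4,fy=4,interpolation=2))
E
```

```text
clock 23.0 [ 0.4706 -0.1122  0.1842] F [-0.73 -0.43  0.14] T [-0.026 -0.012  0.039] w 0.0512 j6 -0.601 t6 0.001
[([255.4, 184.7], 0.94), ([278.1, 222.5], 0.58)] [([256.9, 181.5], 0.77), ([278.3, 211.2], 0.6)]
crop 175 124
```

View pics/n_c.png

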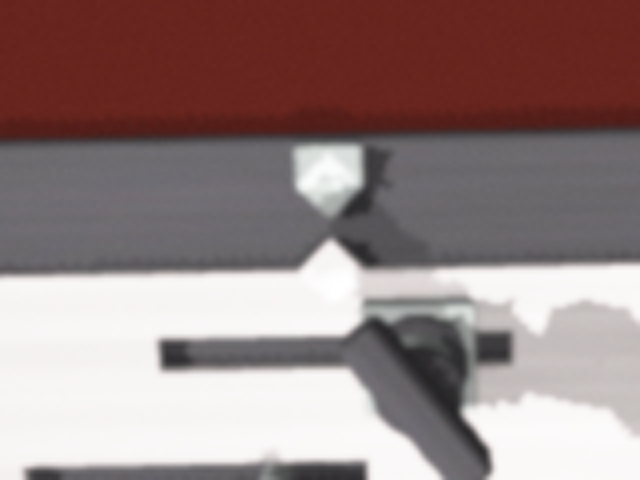

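View pics/n_wrist.png

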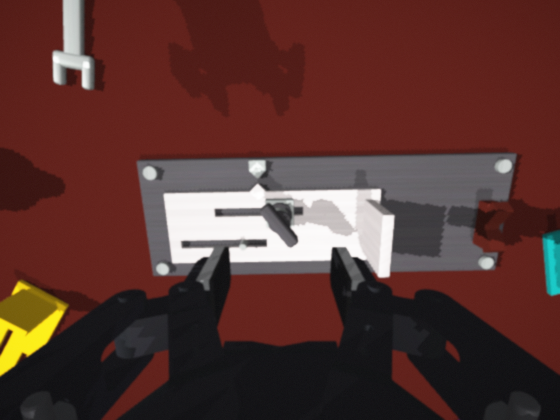

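```bash
python3 - <<'E'
from h import *
c=bot.camera("wrist")
th=np.radians(22);jx=np.array([np.cos(th),np.sin(th),0]);jy=np.array([-np.sin(th),np.cos(th),0])
n=atz(c,(175+331/4,124+237/4),.018);m=atz(c,(175+331/4,124+217/4),.017);print("dy",(m-n)@jy,"dx",(m-n)@jx)
a=atz(c,(175+365/4,124+335/4),.069);b=atz(c,(175+475/4,124+470/4),.069);d=b-a;print(np.linalg.norm(d),np.degrees(np.arctan2(d[1],d[0])))
E
```

```text
dy 0.00011859210297012596 dx -0.0051382803215942255
0.0410162017721763 58.76568678472551
```

```bash
python3 -c "
from workcell import bot
print(bot.job_done(), bot.get_obs()['clock'])"
```

```text
the job is handed in; nothing more can be done
the job is handed in; nothing more can be done
```

I slid the white stop on the jig about 43 mm towards −y until its nose met the mark. I then turned the T-bar about 1.94 rad clockwise, let go, and handed the job in at about 23 s.

- **Alignment:** after release, the wrist camera put the nose about 0.1 mm from the mark along the jig. The gap between the tips was 5.1 mm, close to the expected 5 mm.
- **Clamp:** I stopped about 0.44–0.5 rad after the pad met the foot, which works out at roughly 0.23 N m. The last paused reading was 0.28 N m, still within the firm range. The bar was still at the turned angle after release: 59° measured against 59.5° expected.
- **Bystanders:** no move went near the bottle, the wrench or the former. I did not measure their positions again at the end.

**What went wrong or disagreed:**
- My first T-bar grasp closed on the round sleeve below the bar (17.7 mm wide instead of 12), so I raised the tool 9 mm and regrasped.
- The torque readings carried a friction offset that changed with step size (−0.18 to −0.09 N m while free). I therefore judged tightness mainly from the angle past contact.
- The clamp force itself was not measured directly.

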